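# Set the lacquer curing box going on the bay with the wet bowl

### The arm

A 7-joint arm with a two-finger parallel gripper is mounted at the origin on the work surface. World frame = base frame: x ahead of the robot, y to its left, z up, the work surface at z = 0. Lengths are in m, angles in rad, forces in N, time in s.
With the tool pointing down it reaches from about 0.4 to 0.75 m from the base axis. Payload 19.5 kg.
Tool frame: the origin (TCP) lies midway between the tips of the shut fingers; the grasp point (between the pads) lies 19 mm behind it; z points along the fingers, y is the direction in which the jaws open and shut (so a half turn about z gives the same grasp; the last joint's range is limited). The gripper opens to 85 mm and grips with 20 to 120 N. Pads are 22 mm wide; open, the fingers measure 114 mm over their backs; the gripper's body (76 mm by 85 mm) begins 54 mm behind the grasp point. The pads swing forward as they close: fully open they stand 13 mm farther back than shut.
Start: joints at [-1.392, 0.707, -0.028, 1.485, 0.022, 0.951, -0.075], TCP at [0.126, 0.561, 0.231] pointing down, gripper open.
Joint ranges: [-2.71, 2.71], [-0.32, 2.16], [-1.57, 1.52], [0, 2.45], [-1.46, 4.6], [0, 2.02], [-2.83, 2.83]. Speed limits (rad/s): [1.89, 1.89, 2.57, 2.57, 3.01, 3.01, 3.01].

### API

Orientations are given as a unit quaternion [w, x, y, z].
In Python, from cell import bot, optics, sign_off gives the robot as it stands.
- The arm moves only by the tool servo_tool, never from a script. Its argument "rows" is a list of rows, each a list of 5 numbers: the shift along the tool's x, y, z in cm, then the turn about the tool's z in degrees, then the finger opening in cm, from 0 to 8.54. In form: [[tx, ty, tz, turn, hand], ...]. A call has 1 to 12 rows; each row is the pose to reach, as a shift and turn from the pose commanded when the call began, along the tool's axes at that moment; what a row does not reach only later rows make up. A row lasts 1/10 s, in which the tool goes at most 50 mm and 8.59 degrees, less where a joint would pass 70% of its speed; a pose out of reach is approached as far as the arm can. A call with a gripper value outside its range is refused whole. The fingers move at their own pace and stop on an object; "grip_force" is the grip in N (left out, the last holds). Time passes only in rows, so rows that repeat a pose let the fingers close. It gives the time, the measured TCP pose, the force and the opening at its end, in the units of the state.
- bot.observe(): the state, without advancing time (a new reading comes with each control period).
- optics.grab_frame(name): name is "scene" or "side" or "wrist"; returns a dict with "image" (480x640x3 uint8, red, green, blue), "fx", "fy", "cx", "cy" (pixels), "origin" and "rotation" of the camera in the world. Camera axes: x right, y up, looking along -z (the intrinsics and any distortion apply to the point x, -y, -z); pixel columns grow to the right and rows downward; lengths in m; the calibration is good to about 2 mm. A picture is of the moment at which its call begins. There is no depth.
- sign_off(): hands the job in, once; it reports no verdict.
Trained networks look in the newest picture that a camera, given by its name, has taken for a name from the list of things; names that differ only in an ending like _2 or _b are one class to them, and where a whole thing is asked for, a point or a joint stands for the part that bears it (a point fixed in the world has none). Each returns a list of dicts, best first, with "conf" (0 to 1); they miss things now and then, are a little off and sometimes report something else, mostly with a low value. They report only what shows in the picture. A call takes as long as a camera call. They do not tell look-alikes from the thing itself.
- optics.find_in(camera, label): "at" ([x, y, z] in m, in the coordinates of the camera as it stood for that picture, good to about 4 mm: the middle of the surface that is visible of it).
- optics.silhouettes(camera, label): "pixels" (480x640 bool, what is visible of it).
The state is a dict: "time_s": time; "qpos": joint angles; "qvel": joint speeds; "joint_torque": joint torques, N m; "position": TCP position; "tool_rot": TCP orientation; "ft_force": force on the tool from outside, world axes, zero at the start; "torque": the same for the moment, N m; "opening": finger opening in m.
Only numpy, scipy, OpenCV 4.12 (cv2) and the standard library are available. Lean on these libraries where they do the work, as an engineer would, in place of code of your own. Each camera call takes 0.05 s, during which the arm holds its last target.

### The job

One bay of the curing box holds a freshly lacquered red bowl, the other a bare wood bowl that must stay aired and dry. Lower the clear lid over the red bowl gently, without letting it slam, until it is fully shut, leaving the other bay's lid standing open, and push the red air damper grip on the front deck all the way to its stop on the red bowl's side; only when both are done, press the green start button fully and let it go. Do not touch either bowl, and leave everything else where it is.

Things in the scene. Friction and masses are not known exactly. Their poses are not given: they have to be found in the camera images.
- curing_box: two-bay curing box fixed to the table, 265 mm deep (x), 390 mm wide (y), 110 mm high. Origin: under the centre of that block; x points away from the robot, y to its left, z up. Its front 85 mm (x -0.1325 to -0.0475) is a white closed deck, top at z 0.110, with the damper slide along y at x -0.090. Behind it are two open-topped wooden bays; a humidifier is joined to the right (-y) end
- left_bay (a point): middle of the rack floor of the left bay, at (0.0425, 0.095, 0.020) of the box. The bay is 160 mm (x) by 180 mm (y) inside, walls 10 mm thick, wall tops at box z 0.110
- right_bay (a point): the same for the right bay, at (0.0425, -0.095, 0.020) of the box
- tank_cap (a point): top of the blue cap of the humidifier's clear tank, at (0.0275, -0.246, 0.167) of the box. The tank (130 x 90 mm, top at z 0.155) stands behind the humidifier's white deck (x -0.1325 to -0.0475, y -0.296 to -0.196, top at z 0.110), which carries the start button
- wet_bowl: freshly lacquered glossy red bowl, 112 mm across the rim, 52 mm high, standing upright in one of the two bays; origin under its centre. Its lacquer is wet: never touch it
- bare_bowl: bare pale wood bowl, same shape, standing in the other bay; origin under its centre. Do not touch it
- lid_left (a joint): hinge of the left (+y) bay's lid (rad): 0 shut, growing as its front edge rises; opens to 1.3, starts between 0.7 and 1.1. The hinge line runs along the box's far (+x) rim. A friction hinge (0.36 N m) keeps the lid wherever it is left, so it must be pressed down all the way; about 4 N at the front edge moves it
- lid_right (a joint): hinge of the right (-y) bay's lid (rad): 0 shut, growing as its front edge rises; opens to 1.3, starts between 0.7 and 1.1. The hinge line runs along the box's far (+x) rim. A friction hinge (0.36 N m) keeps the lid wherever it is left, so it must be pressed down all the way; about 4 N at the front edge moves it
- lid_left_hinge (a point): fixed point on the left lid's hinge line, mid-width, level with the lid's underside: at (0.1325, 0.0975, 0.111) of the box. The lid is a clear panel in an aluminium frame, 180 mm from hinge line to front edge, 191 mm wide, 8 mm thick; a black finger lip, 60 mm wide, stands 10 mm out from the middle of its front edge
- lid_right_hinge (a point): the same for the right bay's lid, at (0.1325, -0.0975, 0.111) of the box; the lid is the same
- lid_left_front (a point): middle of the front edge of the left lid, on its upper (outer) face, 180 mm from the hinge line; moves with the lid
- lid_right_front (a point): the same on the right lid
- damper (a joint): slide of the damper grip along the box's y (m): 0 at the stop on the right (-y) bay's side, 0.090 at the stop on the left (+y) bay's side. At a side's stop all the humid air goes to that bay. It starts somewhere between, and stays where it is left; about 2.5 N moves it
- damper_grip (a point): top centre of the red damper grip, a block 26 mm (box x) by 14 mm (box y), from 8 to 35 mm above the deck (this point: box z 0.145). At the ends of its travel this point is at box y -0.045 and +0.045. The stop blocks on the deck (outer faces at box y -0.060 and +0.060) are only 6 mm high: a finger can pass over them
- start_button (a joint): spring start button: 0 up, 0.006 m fully down; about 5 N presses it fully and it springs back
- start_button_top (a point): centre of the top of the green start button, 28 mm across, on the humidifier's deck at box (-0.090, -0.246); press straight down
- water_bottle: clear water bottle with a white cap, 64 mm wide, 200 mm tall, standing on the table left of the curing box; origin under its centre. Leave alone
- tumbler: glass tumbler, 76 mm wide, 120 mm tall, standing on the table left of the box; origin under its centre. Leave alone
- shell_bowl: dark brown bowl, 116 mm wide, 55 mm high, standing on the table right of the box; origin under its centre. Leave alone
- screwdriver: yellow-handled screwdriver lying on the table right of the box, along its x axis. Leave alone
- brush: wooden brush lying on the table in front of the box (on the robot's side), along its own x axis. Leave alone
- pigment_jar: small amber jar with a brass cap, 36 mm wide, 35 mm tall, standing on the left end of the box's white front deck; origin under its centre. Leave alone
- lacquer_jar: white jar with a brass cap, 68 mm wide, 65 mm tall, standing on the table, front left of the box; origin under its centre. Leave alone
- phone: black phone 150 x 72 x 9 mm lying on the table to the right, near the robot; origin under its centre. Leave alone
There are look-alikes about, which are no part of the job. What is shaped like the wet_bowl but pink or purple is not meant.

How it is judged:
By the outcome, as a careful person would: the job done as asked, in the order asked, and still so for the second after the job is handed in, with the robot touching nothing.
It also fails if it takes over 48 s, if anything falls off the work surface, if the arm or the gripper's body presses on something with over 40 N, if the wrist force passes 120 N, or if a joint passes its speed limit or range.

## Working session

There is one attempt and no reset: what is moved stays moved. The work goes in short steps, Python scripts to look and compute and a tool call to move; the robot and the scene stay as the last step left them, time stands still between calls to the robot, and variables do not carry over. Pictures are saved under pics/ and viewed, and the job is handed in when it is done.

Besides the shell and the picture viewer there is one more tool, called after "Emit:" as name([rows], argument=value, ...), one row to a line, values as JSON. servo_tool: Moves the arm, as the interface text tells. Its arguments: {"type":"object","properties":{"rows":{"type":"array"},"grip_force":{"type":"number"}},"required":["rows"]}

```bash
ls; mkdir -p pics; cat > h.py <<'E'
import numpy as np, cv2
from cell import bot, optics
def save(name,fn):
    f=optics.grab_frame(name); cv2.imwrite('pics/'+fn,cv2.cvtColor(f['image'],cv2.COLOR_RGB2BGR)); return f
def w(f,p): return np.array(f['origin'])+np.array(f['rotation'])@np.array(p)
def proj(f,P):
    c=np.array(f['rotation']).T@(np.array(P)-np.array(f['origin'])); return np.array([f['cx']+f['fx']*c[0]/-c[2], f['cy']-f['fy']*c[1]/-c[2]])
E
python3 - <<'E'
from h import *
s=bot.observe(); print(s)
for c in ['scene','side','wrist']:
    f=save(c,c+'0.png'); print(c,[f[k] for k in('fx','fy','cx','cy')],np.round(f['origin'],3),np.round(f['rotation'],3).tolist(),[k for k in f])
    if c=='wrist': continue
    for l in ['curing_box','wet_bowl','bare_bowl','lid_left_front','lid_right_front','damper_grip','start_button_top','tank_cap','lid_left_hinge','pigment_jar']:
        try: print(l,[(round(d['conf'],2),np.round(w(f,d['at']),3).tolist(),proj(f,w(f,d['at'])).round().tolist()) for d in optics.find_in(c,l)])
        except Exception as e: print(l,e)
E
```

```text
pics
{'time_s': 0.0, 'qpos': array([-1.391696  ,  0.70706129, -0.0276058 ,  1.48496452,  0.02201645,
        0.95090984, -0.07551411]), 'qvel': array([ 0.00078409, -0.00025366, -0.00185451, -0.00109855,  0.00153591,
        0.00061486, -0.00046195]), 'joint_torque': array([-1.90014812e-04, -8.83216524e+01,  1.23457018e+00, -2.36163104e+01,
        1.68872351e-02,  6.51195514e-03, -3.62383207e-05]), 'position': array([0.12588638, 0.56079552, 0.23085964]), 'tool_rot': array([-3.06809947e-05,  1.10182765e-01,  9.93911207e-01, -5.19135226e-04]), 'ft_force': array([0.54506621, 0.21642458, 0.16536108]), 'torque': array([-0.05187422, -0.00792286,  0.0353229 ]), 'opening': 0.08576150371502293}
scene [486.85722769489155, 486.85722769489155, 326.4933803884029, 239.71676608873352] [ 0.625 -1.246  1.03 ] [0.89, 0.453, 0.022, 0.037] ['image', 'fx', 'fy', 'cx', 'cy', 'origin', 'rotation']
curing_box matmul: Input operand 1 has a mismatch in its core dimension 0, with gufunc signature (n?,k),(k,m?)->(n?,m?) (size 3 is different from 4)
wet_bowl matmul: Input operand 1 has a mismatch in its core dim
[... 2479 characters left out ...]
gnature (n?,k),(k,m?)->(n?,m?) (size 3 is different from 4)
tank_cap matmul: Input operand 1 has a mismatch in its core dimension 0, with gufunc signature (n?,k),(k,m?)->(n?,m?) (size 3 is different from 4)
lid_left_hinge matmul: Input operand 1 has a mismatch in its core dimension 0, with gufunc signature (n?,k),(k,m?)->(n?,m?) (size 3 is different from 4)
pigment_jar matmul: Input operand 1 has a mismatch in its core dimension 0, with gufunc signature (n?,k),(k,m?)->(n?,m?) (size 3 is different from 4)
wrist [344.2427375370986, 344.2427375370986, 320.6504116988663, 239.28991812448044] [0.054 0.577 0.375] [0.772, -0.114, -0.091, 0.618] ['image', 'fx', 'fy', 'cx', 'cy', 'origin', 'rotation']
```

```bash
cat > h.py <<'E'
import numpy as np, cv2
from scipy.spatial.transform import Rotation as R
from cell import bot, optics
def RM(q): return R.from_quat(np.array(q)[[1,2,3,0]]).as_matrix()
def save(name,fn):
    f=optics.grab_frame(name); f['rotation']=RM(f['rotation']); cv2.imwrite('pics/'+fn,cv2.cvtColor(f['image'],cv2.COLOR_RGB2BGR)); return f
def w(f,p): return np.array(f['origin'])+f['rotation']@np.array(p)
def proj(f,P):
    c=f['rotation'].T@(np.array(P)-np.array(f['origin'])); return np.array([f['cx']+f['fx']*c[0]/-c[2], f['cy']-f['fy']*c[1]/-c[2]])
E
python3 - <<'E'
from h import *
for c in ['scene','side']:
    f=save(c,c+'0.png'); print(c)
    for l in ['curing_box','wet_bowl','bare_bowl','lid_left_front','lid_right_front','damper_grip','start_button_top','tank_cap','pigment_jar']:
        print(l,[(round(d['conf'],2),np.round(w(f,d['at']),3).tolist(),proj(f,w(f,d['at'])).round().tolist()) for d in optics.find_in(c,l)])
print(bot.observe()['time_s'])
E
```

```text
scene
curing_box [(0.93, [0.575, -0.155, 0.112], [344.0, 274.0]), (0.67, [0.489, -0.222, 0.13], [312.0, 283.0])]
wet_bowl [(0.93, [0.745, 0.353, 0.034], [395.0, 207.0]), (0.87, [0.829, 0.092, 0.032], [423.0, 249.0]), (0.66, [0.565, 0.158, 0.062], [346.0, 228.0])]
bare_bowl [(0.62, [0.605, -0.02, 0.055], [355.0, 261.0]), (0.37, [0.327, 0.374, 0.041], [288.0, 198.0])]
lid_left_front [(0.96, [0.646, 0.119, 0.203], [371.0, 200.0]), (0.51, [0.644, -0.077, 0.187], [369.0, 239.0]), (0.48, [0.479, -0.004, 0.128], [316.0, 238.0]), (0.42, [0.487, -0.219, 0.127], [311.0, 283.0])]
lid_right_front []
damper_grip [(0.65, [0.478, -0.006, 0.13], [316.0, 238.0]), (0.25, [0.574, -0.435, 0.027], [336.0, 370.0])]
start_button_top [(0.67, [0.478, -0.006, 0.132], [316.0, 238.0]), (0.65, [0.489, -0.22, 0.133], [312.0, 282.0])]
tank_cap [(0.79, [0.577, -0.149, 0.111], [345.0, 273.0]), (0.59, [0.645, -0.073, 0.19], [369.0, 237.0])]
pigment_jar [(0.66, [0.46, 0.173, 0.134], [316.0, 206.0]), (0.56, [0.574, -0.151, 0.109], [344.0, 274.0]), (0.53, [0.325, 0.377, 0.044], [288.0, 197.0])]
side
curing_box [(0.78, [
[... 201 characters left out ...]
42, 0.05, 0.031], [204.0, 273.0])]
bare_bowl [(0.63, [0.623, -0.086, 0.051], [301.0, 251.0])]
lid_left_front [(0.9, [0.631, 0.197, 0.231], [254.0, 258.0]), (0.54, [0.32, 0.422, 0.06], [373.0, 434.0]), (0.39, [0.226, -0.331, 0.009], [458.0, 238.0]), (0.33, [0.579, -0.481, 0.037], [352.0, 187.0])]
lid_right_front [(0.73, [0.628, -0.044, 0.21], [293.0, 208.0])]
damper_grip [(0.45, [0.479, 0.011, 0.132], [346.0, 257.0])]
start_button_top [(0.66, [0.493, -0.21, 0.133], [360.0, 209.0]), (0.63, [0.563, 0.042, 0.102], [308.0, 269.0])]
tank_cap [(0.61, [0.563, 0.042, 0.102], [308.0, 269.0])]
pigment_jar [(0.88, [0.462, 0.199, 0.136], [331.0, 309.0]), (0.36, [0.56, 0.048, 0.105], [309.0, 270.0])]
2.15
```

View pics/scene0.png

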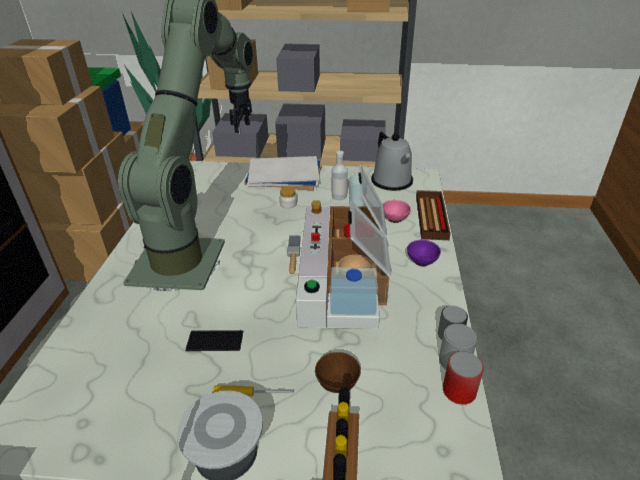

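View pics/side0.png

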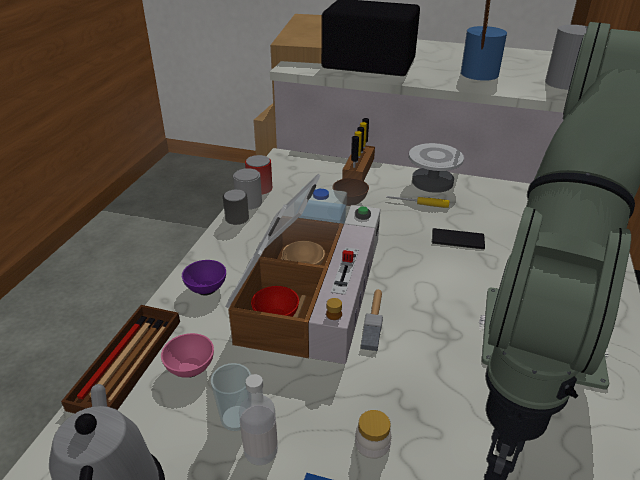

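```bash
python3 - <<'E'
import cv2
a=cv2.imread('pics/scene0.png')[180:340,280:410]; cv2.imwrite('pics/sc_c.png',cv2.resize(a,None,fx=3.7,fy=3.7,interpolation=cv2.INTER_CUBIC))
a=cv2.imread('pics/side0.png')[170:370,220:400]; cv2.imwrite('pics/si_c.png',cv2.resize(a,None,fx=3,fy=3,interpolation=cv2.INTER_CUBIC))
E
```

```text
(no output)
```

View pics/sc_c.png

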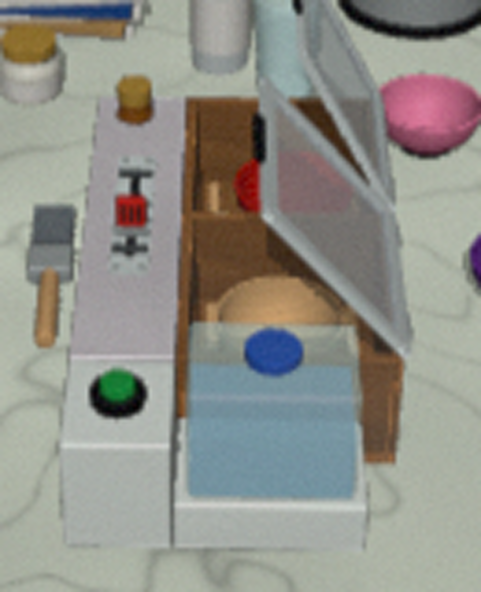

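View pics/si_c.png

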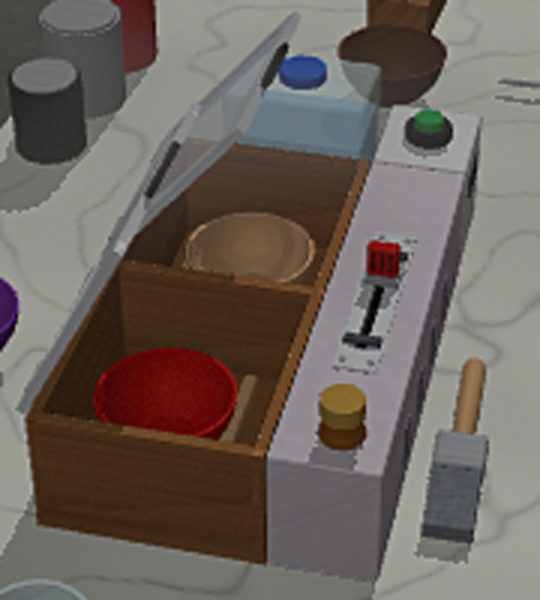

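```bash
cat > fit.py <<'E'
from h import *
import pickle
from scipy.optimize import least_squares
if __name__=='__main__':
    F={c:save(c,c+'1.png') for c in ['scene','side']}
    for f in F.values(): f.pop('image')
    sc=[((65,443),(-.1325,-.296,.11)),((172,445),(-.0475,-.296,.11)),((98,98),(-.1325,.195,.11)),((188,98),(-.0475,.195,.11)),((65,543),(-.1325,-.296,0)),((395,460),(.1325,-.195,0)),((72,356),(-.1325,-.1955,.11)),((274,347),(.0275,-.246,.167))]
    si=[((383,470),(-.1325,.195,.11)),((268,460),(-.0475,.195,.11)),((378,578),(-.1325,.195,0)),((30,415),(.1325,.195,.11)),((37,523),(.1325,.195,0)),((480,118),(-.1325,-.296,.11)),((392,105),(-.0475,-.296,.11)),((267,562),(-.0475,.195,0))]
    O=[('scene',np.array(p)/3.7+[280,180],b) for p,b in sc]+[('side',np.array(p)/3+[220,170],b) for p,b in si]
    def T(v,b): c,s=np.cos(v[2]),np.sin(v[2]); b=np.array(b); return np.array([v[0]+c*b[0]-s*b[1],v[1]+s*b[0]+c*b[1],b[2]])
    r=lambda v:np.concatenate([proj(F[c],T(v,b))-p for c,p,b in O])
    s=least_squares(r,[.57,0,0],loss='soft_l1'); print(s.x,np.round(s.fun.reshape(-1,2),1).tolist())
    v=s.x; pickle.dump((F,v),open('box.pkl','wb'))
    # damper y from 2 views
    for c,p in [('scene',np.array([131,200])/3.7+[280,180]),('side',np.array([385,245])/3+[220,170])]:
        g=least_squares(lambda u:proj(F[c],T(v,(u[0],u[1],.145)))-p,[-.09,0]).x; print('damper',c,g)
    for n in('button',):
        P=[('scene',np.array([119,384])/3.7+[280,180]),('side',np.array([430,121])/3+[220,170])]
        print(least_squares(lambda u:np.concatenate([proj(F[c],T(v,u))-p for c,p in P]),[-.09,-.246,.12]).x)
    print({k:T(v,b).round(4).tolist() for k,b in dict(btn=(-.09,-.246,.12),hingeL=(.1325,.0975,.111),dampL=(-.09,.045,.145),jarzone=(-.09,.19,.11)).items()})
    # lid overlay
    def lid(y0,th):
        pts=[(0,-.0955),(.18,-.0955),(.18,.0955),(0,.0955),(0.18,-.03),(.19,0),(.18,.03)]
        return [(.1325-np.cos(th)*d+np.sin(th)*.008*1, y0+yy, .111+np.sin(th)*d+np.cos(th)*.008) for d,yy in pts]
    for c,k,o in [('scene',5,(290,170)),('side',3.2,(215,160))]:
        im=cv2.imread(f'pics/{c}1.png'); x,y=o; im=cv2.resize(im[y:y+180,x:x+180] if 0 else im[y:y+150,x:x+150],None,fx=4,fy=4,interpolation=cv2.INTER_CUBIC)
        for y0,cols in [(.0975,[(.7,(0,0,255)),(.9,(0,255,0)),(1.1,(255,0,0))])]:
            for th,col in cols:
                q=np.array([(proj(F[c],T(v,b))-o)*4+2 for b in lid(y0,th)]).round().astype(int); cv2.polylines(im,[q[:4].reshape(-1,1,2)],True,col,1); cv2.circle(im,tuple(q[5].tolist()),3,col,1)
        cv2.imwrite(f'pics/{c}_lid.png',im)
    print(bot.observe()['time_s'])
E
python3 fit.py
```

```text
[0.56468858 0.03146896 0.06094802] [[-1.7, 0.1], [0.3, -0.0], [-0.0, -1.4], [-0.5, -1.2], [-0.0, 1.2], [0.4, 0.5], [-0.9, -0.1], [0.3, -0.9], [0.2, 1.0], [-0.7, -2.0], [0.3, 1.0], [-1.6, 0.2], [0.5, -0.1], [0.1, -2.3], [-0.5, -1.7], [0.0, -0.1]]
damper scene [-0.08987019 -0.03207737]
damper side [-0.09185841 -0.0225908 ]
[-0.0913451  -0.24516887  0.12447408]
{'btn': [0.4898, -0.2196, 0.12], 'hingeL': [0.691, 0.1369, 0.111], 'dampL': [0.4721, 0.0709, 0.145], 'jarzone': [0.4633, 0.2156, 0.11]}
2.25
```

View pics/scene_lid.png

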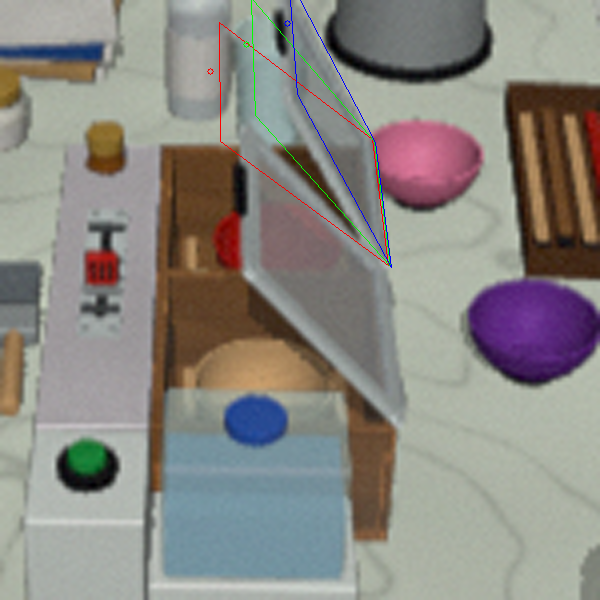

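View pics/side_lid.png

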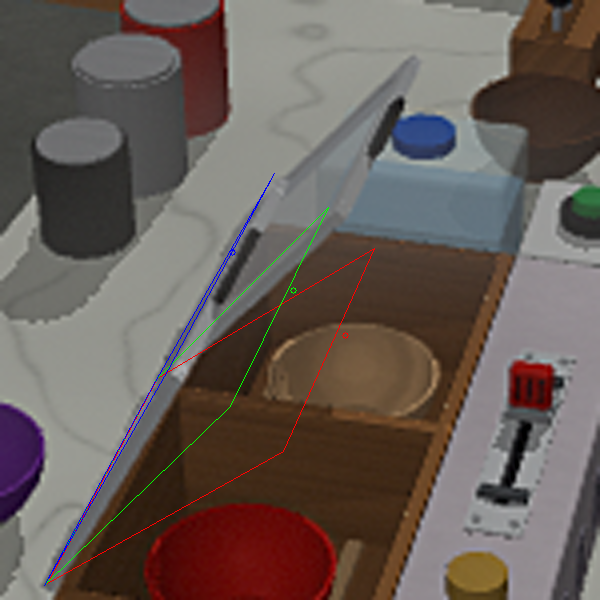

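The red bowl is in the left bay (side view pixel 274,300). The look-alikes are the pink bowl at (189,355) and the purple one at (204,277), both standing outside the box, so neither is meant. The left lid is at about 1.07 rad, and the damper starts near box y -0.027.

```bash
cat > plan.py <<'E'
from h import *
import pickle
F,v=pickle.load(open('box.pkl','rb'))
def T(b): c,s=np.cos(v[2]),np.sin(v[2]); return np.array([v[0]+c*b[0]-s*b[1],v[1]+s*b[0]+c*b[1],b[2]])
def inv(P): c,s=np.cos(v[2]),np.sin(v[2]); d=np.array(P[:2])-v[:2]; return np.array([c*d[0]+s*d[1],-s*d[0]+c*d[1],P[2]])
def rel(P):
    s=bot.observe(); M=RM(s['tool_rot']); return (M.T@(np.array(P)-s['position'])*100).round(2)
def yawerr():
    M=RM(bot.observe()['tool_rot']); a=np.arctan2(M[1,1],M[0,1])-np.pi/2-v[2]; return np.degrees(a)  # >0: tool-turn by +
def arc(th,d=.165): return T((.1325-d*np.cos(th)+.008*np.sin(th)+.011,.0975,.111+d*np.sin(th)+.008*np.cos(th)))
E
python3 - <<'E'
from plan import *
print('yaw',yawerr())
print(rel(bot.observe()['position']+[0,0,.13]),rel(T((.09,.0975,.34))),T((.09,.0975,.34)))
E
```

```text
yaw -16.14339813655143
[ -0.  -0. -13.] [-60.35 -30.19 -10.87] [0.64858272 0.13426985 0.34      ]
```

Emit:
servo_tool([
  [0,0,-5,0,0],
  [-3,-1.5,-9,-3,0],
  [-7.5,-3.7,-11,-6,0],
  [-12,-6,-11,-9,0],
  [-16.5,-8.2,-11,-12,0],
  [-21,-10.5,-11,-16.1,0],
  [-25.5,-12.7,-11,-16.1,0],
  [-30,-15,-11,-16.1,0],
  [-34.5,-17.2,-11,-16.1,0],
  [-39,-19.5,-11,-16.1,0],
  [-43.5,-21.7,-11,-16.1,0],
  [-48,-24,-11,-16.1,0],
], grip_force=40)

```text
time_s: 3.45
position: [0.5365, 0.2255, 0.3415]
tool_rot: [0.0, -0.03, 1.0, 0.0]
ft_force: [0.4, 0.7, -0.5]
opening: -0.0001
```

```bash
python3 - <<'E'
from plan import *
s=bot.observe();print(s['position'],s['opening'],np.abs(s['qvel']).max(),yawerr()); M=RM(s['tool_rot']);print(M.round(3).tolist())
print(rel(T((.09,.0975,.34))),rel(arc(1.25)))
E
```

```text
[0.53651751 0.22552359 0.34147472] -0.00011792766458884809 0.8535993493689366 -0.042996837643629486
[[-0.998, -0.06, 0.0], [-0.06, 0.998, 0.0], [-0.0, 0.0, -1.0]]
[-10.64  -9.78   0.15] [-11.54  -9.78   7.14]
```

Emit:
servo_tool([
  [-3.5,-3.5,0,0,0],
  [-7,-7,0,0,0],
  [-10.6,-9.8,0,0,0],
  [-10.6,-9.8,0,0,0],
  [-10.6,-9.8,0,0,0],
  [-10.6,-9.8,0,0,0],
])

```text
time_s: 4.05
position: [0.6463, 0.1365, 0.3415]
tool_rot: [-0.0, -0.031, 1.0, 0.0]
ft_force: [0.7, 0.2, 0.7]
opening: 0.0001
```

```bash
python3 - <<'E'
from plan import *
s=bot.observe();print(inv(s['position']),np.abs(s['qvel']).max(),yawerr())
for t in np.arange(1.25,-.05,-.1): print(round(t,2),rel(arc(t)))
print(rel(arc(0)))
save('side','side2.png'); save('wrist','wrist2.png'); save('scene','scene2.png')
E
```

```text
[0.08782783 0.09987393 0.34145736] 0.011775785086976994 0.013050213154270532
1.25 [-1.13 -0.24  7.13]
1.15 [ 0.44 -0.24  7.66]
1.05 [ 1.95 -0.24  8.34]
0.95 [ 3.38 -0.24  9.16]
0.85 [ 4.72 -0.24 10.12]
0.75 [ 5.96 -0.24 11.21]
0.65 [ 7.08 -0.24 12.42]
0.55 [ 8.08 -0.24 13.74]
0.45 [ 8.94 -0.24 15.15]
0.35 [ 9.65 -0.24 16.64]
0.25 [10.22 -0.24 18.19]
0.15 [10.62 -0.24 19.79]
0.05 [10.87 -0.24 21.42]
[10.93 -0.24 22.25]
```

View pics/side2.png

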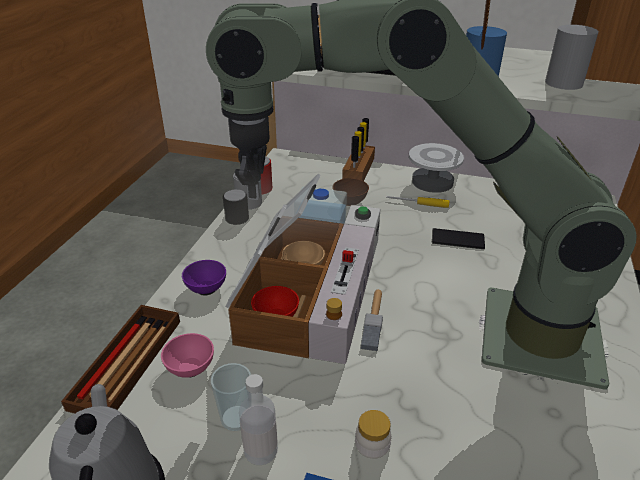

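View pics/wrist2.png

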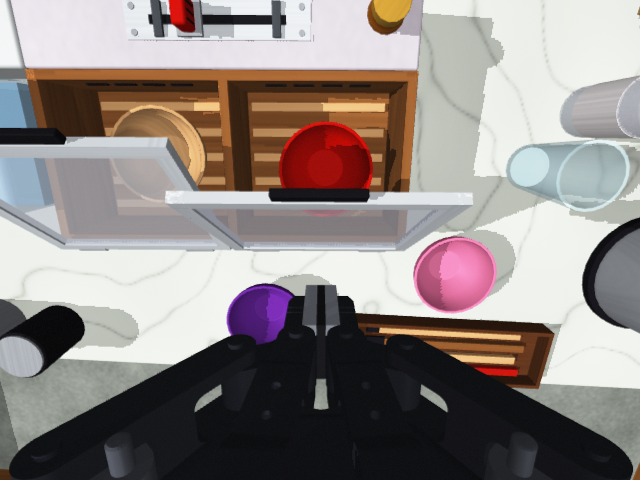

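View pics/scene2.png

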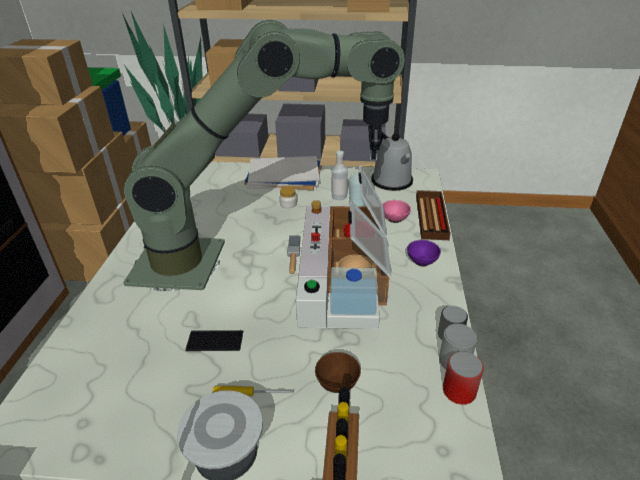

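Emit:
servo_tool([
  [-1,-0.2,3,0,0],
  [-1.1,-0.2,6,0,0],
  [-1.1,-0.2,7.1,0,0],
  [-0.3,-0.2,7.4,0,0],
  [0.4,-0.2,7.7,0,0],
  [1.2,-0.2,8.0,0,0],
  [1.9,-0.2,8.3,0,0],
  [2.7,-0.2,8.7,0,0],
  [3.4,-0.2,9.2,0,0],
  [4.1,-0.2,9.6,0,0],
  [4.7,-0.2,10.1,0,0],
  [4.7,-0.2,10.1,0,0],
])

```text
time_s: 5.4
position: [0.5993, 0.1313, 0.2405]
tool_rot: [-0.0, -0.031, 1.0, -0.0]
ft_force: [-0.5, 0.0, 0.9]
opening: -0.0001
```

```bash
python3 - <<'E'
from plan import *
s=bot.observe();print(inv(s['position']),s['ft_force'])
for t in np.arange(.75,-.05,-.1): print(round(t,2),rel(arc(t)))
print(rel(arc(0)))
save('side','side3.png'); save('wrist','wrist3.png')
a=cv2.imread('pics/side3.png')[130:370,190:410]; b=cv2.imread('pics/wrist3.png');cv2.imwrite('pics/m3.png',np.hstack([cv2.resize(a,(440,480)),cv2.resize(b,(360,480))]))
E
```

```text
[0.04062781 0.0975257  0.24051148] [-0.48068184  0.02783833  0.92016523]
0.75 [ 1.24 -0.    1.12]
0.65 [ 2.36 -0.    2.33]
0.55 [ 3.36 -0.    3.65]
0.45 [ 4.22 -0.    5.05]
0.35 [ 4.94 -0.    6.54]
0.25 [ 5.5 -0.   8.1]
0.15 [ 5.91 -0.    9.7 ]
0.05 [ 6.15 -0.   11.33]
[ 6.21 -0.   12.15]
```

View pics/m3.png

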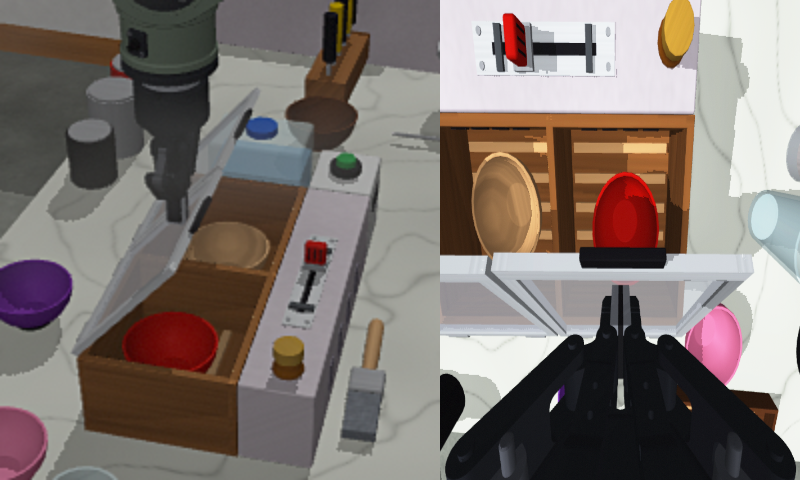

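Emit:
servo_tool([
  [0.6,0,0.5,0,0],
  [1.2,0,1.1,0,0],
  [1.8,0,1.7,0,0],
  [2.4,0,2.3,0,0],
  [2.9,0,3.0,0,0],
  [3.4,0,3.7,0,0],
  [3.8,0,4.4,0,0],
  [4.2,0,5.1,0,0],
  [4.6,0,5.8,0,0],
  [4.9,0,6.5,0,0],
  [5.2,0,7.3,0,0],
  [5.3,0,7.7,0,0],
])

```text
time_s: 6.7
position: [0.5467, 0.1276, 0.1625]
tool_rot: [-0.0, -0.03, 1.0, -0.0]
ft_force: [-0.9, 0.5, 0.9]
opening: -0.0
```

```bash
python3 - <<'E'
from plan import *
s=bot.observe();print(inv(s['position']),s['ft_force'])
for t in np.arange(.25,-.05,-.05): print(round(t,2),rel(arc(t)))
save('side','side4.png'); save('wrist','wrist4.png')
a=cv2.imread('pics/side4.png')[130:370,190:410]; b=cv2.imread('pics/wrist4.png');cv2.imwrite('pics/m4.png',np.hstack([cv2.resize(a,(440,480)),cv2.resize(b,(360,480))]))
E
```

```text
[-0.01211698  0.09708511  0.16245836] [-0.85279558  0.49979727  0.9367866 ]
0.25 [0.23 0.04 0.29]
0.2 [0.45 0.04 1.08]
0.15 [0.63 0.04 1.89]
0.1 [0.77 0.04 2.7 ]
0.05 [0.87 0.04 3.52]
0.0 [0.93 0.04 4.35]
```

View pics/m4.png

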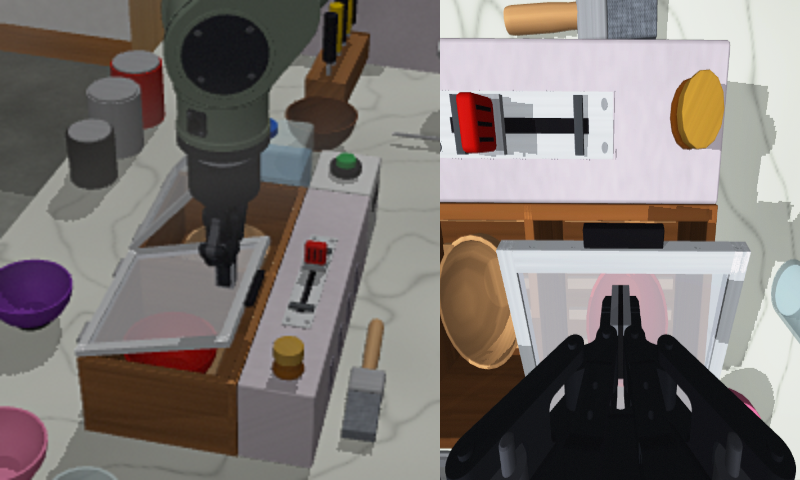

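Emit:
servo_tool([
  [0.3,0,0.5,0,0],
  [0.45,0,1.1,0,0],
  [0.55,0,1.6,0,0],
  [0.65,0,2.1,0,0],
  [0.75,0,2.6,0,0],
  [0.8,0,3.0,0,0],
  [0.85,0,3.3,0,0],
  [0.9,0,3.6,0,0],
  [0.9,0,3.8,0,0],
  [0.9,0,4.0,0,0],
  [0.9,0,4.15,0,0],
  [0.9,0,4.25,0,0],
])

```text
time_s: 8.0
position: [0.5381, 0.1271, 0.1207]
tool_rot: [-0.0, -0.03, 1.0, -0.0]
ft_force: [0.0, -0.3, 1.5]
opening: 0.0002
```

```bash
python3 - <<'E'
from plan import *
s=bot.observe();print(inv(s['position']),s['ft_force'])
E
```

```text
[-0.02067462  0.09707998  0.12068698] [ 0.00856535 -0.25106039  1.52877345]
```

Emit:
servo_tool([
  [0,0,0.1,0,0],
  [0,0,0.2,0,0],
  [0,0,0.3,0,0],
  [0,0,0.3,0,0],
])

```text
time_s: 8.4
position: [0.5382, 0.1271, 0.1188]
tool_rot: [0.0, -0.03, 1.0, -0.0]
ft_force: [-6.7, -1.8, 21.7]
opening: 0.0
```

Emit:
servo_tool([
  [0,0,-1,0,0],
  [0,0,-3,0,0],
  [2,0,-8,0,0],
  [5,-4,-10,0,0],
  [7,-8,-10,0,0],
  [7,-12,-10,0,0],
  [7,-15.5,-10,0,0],
  [7,-15.5,-10,0,0],
  [7,-15.5,-10,0,0],
])

```text
time_s: 9.3
position: [0.4777, -0.032, 0.218]
tool_rot: [0.0, -0.029, 1.0, 0.0]
ft_force: [0.2, 0.6, -0.5]
opening: 0.0006
```

```bash
python3 - <<'E'
from plan import *
s=bot.observe();print(inv(s['position']),s['ft_force'],yawerr())
f=save('wrist','wrist5.png'); g=save('side','side5.png')
d=optics.find_in('wrist','damper_grip'); print([(x['conf'],inv(w(f,x['at']))) for x in d])
d=optics.find_in('side','damper_grip'); print([(x['conf'],inv(w(g,x['at']))) for x in d])
for y in (-.06,.06): print(proj(f,T((-.09,y,.116))))
for y in (-.04,-.03,-.02): print(y,proj(f,T((-.09,y,.145))))
print(rel(T((-.09,-.055,.126))))
cv2.imwrite('pics/s5c.png',cv2.resize(cv2.imread('pics/side5.png')[150:370,210:410],None,fx=2.7,fy=2.7,interpolation=cv2.INTER_CUBIC))
E
```

```text
[-0.09070601 -0.05808147  0.21795646] [ 0.21955617  0.55412691 -0.459224  ] -0.11429659458269797
[(0.67, array([-0.09632779, -0.02923497,  0.14481294]))]
[(0.72, array([-0.08946361, -0.01408034,  0.13142271])), (0.56, array([-0.17061584,  0.0808357 ,  0.01590531])), (0.45, array([0.04150696, 0.10913616, 0.11446907]))]
[318.54966618 240.10001574]
[479.59623501 239.83113156]
-0.04 [348.40904437 252.73028159]
-0.03 [363.45833426 252.70521818]
-0.02 [378.50777361 252.68015452]
[-0.06  0.18  9.19]
```

View pics/wrist5.png

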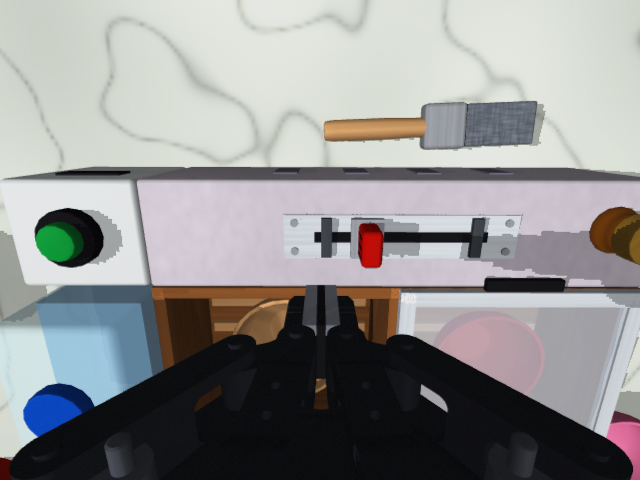

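View pics/s5c.png

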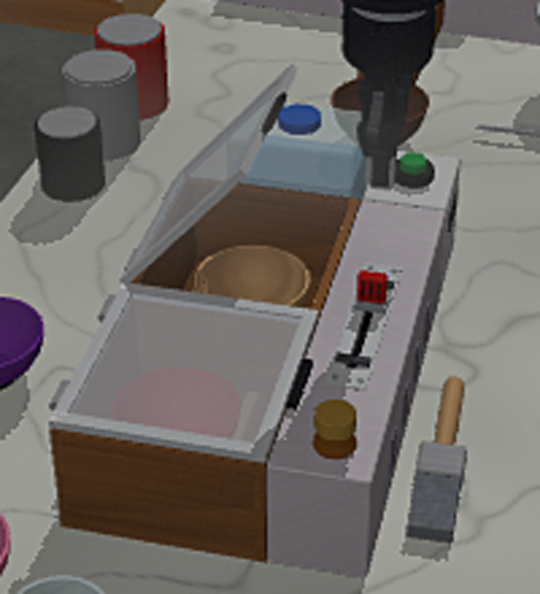

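Emit:
servo_tool([
  [0,-0.2,4,0,0],
  [0,-0.2,7,0,0],
  [0,-0.2,8.5,0,0],
  [0,-0.2,9.1,0,0],
  [0,-0.2,9.1,0,0],
])

```text
time_s: 10.0
position: [0.4776, -0.0333, 0.1266]
tool_rot: [-0.0, -0.031, 1.0, -0.0]
ft_force: [0.1, 0.1, 1.0]
opening: -0.0002
```

Emit:
servo_tool([
  [0,1,0,0,0],
  [0,2,0,0,0],
  [0,3,0,0,0],
  [0,4,0,0,0],
  [0,5,0,0,0],
  [0,6,0,0,0],
  [0,6.8,0,0,0],
  [0,7.4,0,0,0],
  [0,7.8,0,0,0],
])

```text
time_s: 10.9
position: [0.473, 0.0446, 0.1268]
tool_rot: [-0.0, -0.03, 1.0, -0.0]
ft_force: [1.7, -3.1, 2.0]
opening: 0.0002
```

```bash
python3 - <<'E'
from plan import *
s=bot.observe();print(inv(s['position']),s['ft_force'],yawerr())
save('wrist','wrist6.png')
E
```

```text
[-0.09069676  0.01866898  0.1267892 ] [ 1.66586273 -3.11738221  2.03720003] -0.0300346106765945
```

View pics/wrist6.png

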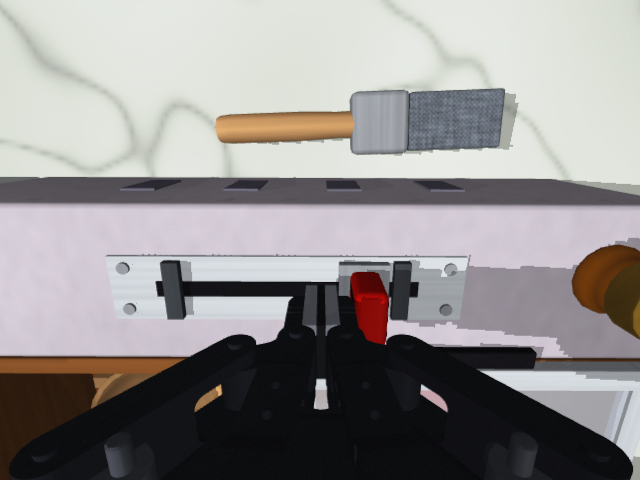

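Emit:
servo_tool([
  [0,0.2,0,0,0],
  [0,0.4,0,0,0],
  [0,0.6,0,0,0],
  [0,0.6,0,0,0],
])

```text
time_s: 11.35
position: [0.4726, 0.0502, 0.1268]
tool_rot: [-0.0, -0.03, 1.0, 0.0]
ft_force: [0.3, -0.1, -0.4]
opening: 0.0002
```

Emit:
servo_tool([
  [0,0.2,0,0,0],
  [0,0.4,0,0,0],
  [0,0.4,0,0,0],
])

```text
time_s: 11.65
position: [0.4724, 0.0527, 0.1268]
tool_rot: [-0.0, -0.029, 1.0, -0.001]
ft_force: [0.8, -11.0, 1.3]
opening: -0.0
```

Emit:
servo_tool([
  [0,0.15,0,0,0],
  [0,0.15,0,0,0],
])

```text
time_s: 11.85
position: [0.4724, 0.053, 0.1268]
tool_rot: [-0.0, -0.029, 1.0, -0.002]
ft_force: [2.2, -19.8, 2.3]
opening: 0.0
```

```bash
python3 - <<'E'
from plan import *
s=bot.observe();print(inv(s['position']),s['ft_force'],yawerr())
save('wrist','wrist7.png')
E
```

```text
[-0.09083165  0.027131    0.12683337] [  2.16529296 -19.81514305   2.27647803] -0.19538693998670464
```

View pics/wrist7.png

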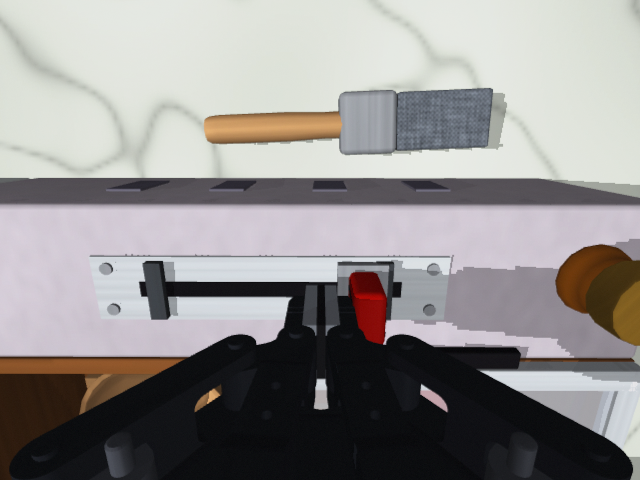

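Emit:
servo_tool([
  [0,-1,0,0,0],
  [0,-1.5,-2,0,0],
  [0,-2,-6,0,0],
  [0,-6,-8,0,0],
  [0,-11,-8,0,0],
  [0,-16,-8,0,0],
  [0,-21,-8,0,0],
  [0,-25,-8,0,0],
  [0,-27.4,-8,0,0],
  [0,-27.4,-8,0,0],
  [0,-27.4,-8,0,0],
])

```text
time_s: 13.0
position: [0.4887, -0.2175, 0.2066]
tool_rot: [-0.0, -0.03, 1.0, 0.0]
ft_force: [0.3, -0.3, 0.4]
opening: 0.0002
```

```bash
python3 - <<'E'
from plan import *
s=bot.observe();print(inv(s['position']),s['ft_force'],yawerr())
f=save('wrist','wrist8.png'); g=save('side','side8.png'); h=save('scene','scene8.png')
for n,c in (('wrist',f),('scene',h)):
  for l in('start_button_top','damper_grip'): print(n,l,[(round(x['conf'],2),inv(w(c,x['at'])).round(4)) for x in optics.find_in(n,l)])
print(proj(f,T((-.09,-.246,.124))),rel(T((-.09,-.246,.124))))
a=cv2.resize(cv2.imread('pics/side8.png')[170:370,210:390],(432,480)); b=cv2.resize(cv2.imread('pics/scene8.png')[180:340,280:402],(366,480)); cv2.imwrite('pics/m8.png',np.hstack([a,b]))
E
```

```text
[-0.09103446 -0.24392543  0.20663866] [ 0.2630316  -0.32840886  0.40786023] -0.05668106803088532
wrist start_button_top [(0.83, array([-0.1001, -0.2449,  0.132 ])), (0.71, array([-0.2243, -0.5151,  0.017 ]))]
wrist damper_grip []
scene start_button_top [(0.43, array([-0.0938, -0.2498,  0.1317])), (0.35, array([-0.0002,  0.1128,  0.1153]))]
scene damper_grip [(0.17, array([-0.0947, -0.2467,  0.1308]))]
[318.09836032 248.68480534] [-0.07 -0.22  8.29]
```

View pics/wrist8.png

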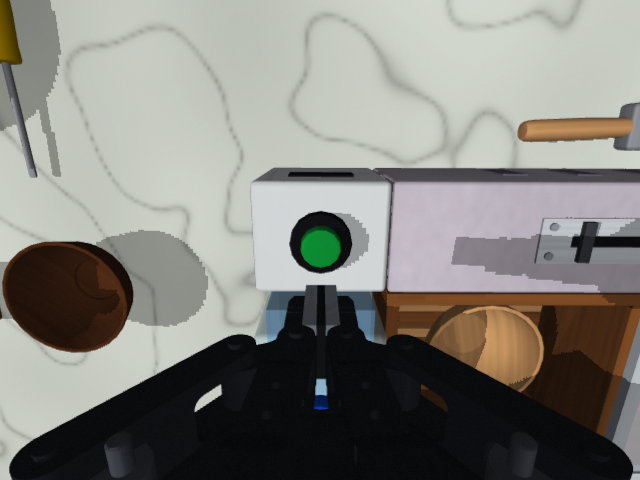

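View pics/m8.png

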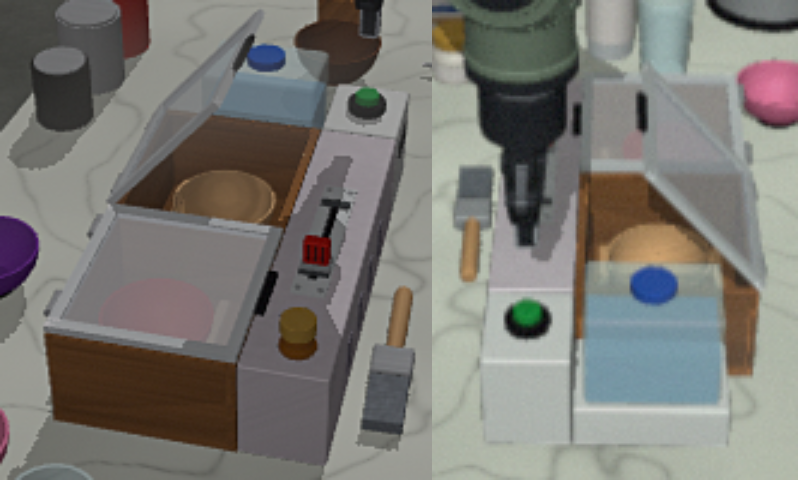

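Emit:
servo_tool([
  [0,-0.1,4,0,0],
  [0,-0.1,6,0,0],
  [0,-0.1,7,0,0],
  [0,-0.1,7.5,0,0],
  [0,-0.1,7.5,0,0],
])

```text
time_s: 13.85
position: [0.489, -0.2189, 0.1321]
tool_rot: [0.0, -0.03, 1.0, -0.0]
ft_force: [-1.5, 0.5, 1.5]
opening: -0.0001
```

Emit:
servo_tool([
  [0,0,0.2,0,0],
  [0,0,0.4,0,0],
  [0,0,0.4,0,0],
])

```text
time_s: 14.15
position: [0.4893, -0.2191, 0.1282]
tool_rot: [0.001, -0.03, 1.0, -0.0]
ft_force: [-0.1, 0.6, 3.3]
opening: -0.0003
```

Emit:
servo_tool([
  [0,0,0.2,0,0],
  [0,0,0.3,0,0],
  [0,0,0.3,0,0],
])

```text
time_s: 14.45
position: [0.4894, -0.2191, 0.1258]
tool_rot: [0.001, -0.03, 1.0, -0.0]
ft_force: [-2.7, 1.8, 21.8]
opening: 0.0001
```

Emit:
servo_tool([
  [0,0,0.1,0,0],
  [0,0,0.1,0,0],
  [0,0,0.1,0,0],
])

```text
time_s: 14.75
position: [0.4894, -0.2191, 0.1255]
tool_rot: [0.001, -0.03, 1.0, -0.001]
ft_force: [-7.3, 3.9, 36.8]
opening: -0.0001
```

```bash
python3 - <<'E'
from plan import *
f=save('scene','scene9.png'); g=save('side','side9.png')
a=cv2.resize(cv2.imread('pics/side9.png')[180:240,330:400],(420,360),interpolation=cv2.INTER_CUBIC); b=cv2.resize(cv2.imread('pics/scene9.png')[250:310,285:345],(360,360),interpolation=cv2.INTER_CUBIC); cv2.imwrite('pics/m9.png',np.hstack([a,b]))
E
```

```text
(no output)
```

View pics/m9.png

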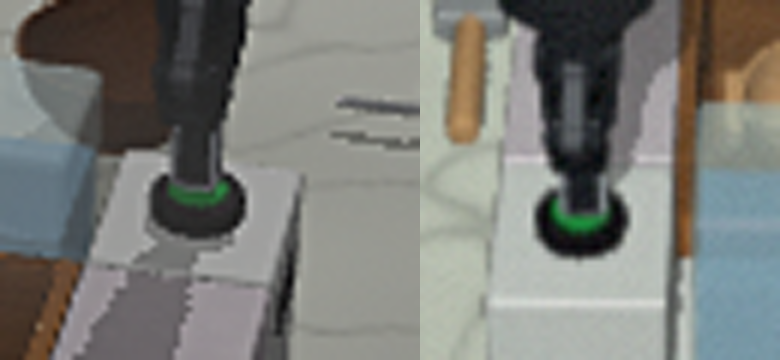

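Emit:
servo_tool([
  [0,0,-1,0,0],
  [0,0,-3,0,0],
  [0,0,-7,0,0],
  [0,0,-11,0,0],
  [2,0,-14,0,0],
  [5,0,-14,0,0],
  [7,0,-14,0,0],
  [8,0,-14,0,0],
  [8,0,-14,0,0],
])

```text
time_s: 15.75
position: [0.4086, -0.2241, 0.264]
tool_rot: [-0.0, -0.03, 1.0, -0.0]
ft_force: [0.6, 0.6, 0.2]
opening: 0.0003
```

```bash
python3 - <<'E'
from plan import *
s=bot.observe();print(inv(s['position']),s['ft_force'],s['time_s'])
save('scene','scene10.png'); save('side','side10.png'); save('wrist','wrist10.png')
a=cv2.resize(cv2.imread('pics/side10.png')[170:370,210:390],(432,480),interpolation=cv2.INTER_CUBIC); b=cv2.resize(cv2.imread('pics/scene10.png')[180:340,280:402],(366,480),interpolation=cv2.INTER_CUBIC); cv2.imwrite('pics/m10.png',np.hstack([a,b]))
E
```

```text
[-0.17140812 -0.24553575  0.26397369] [0.55459079 0.60125511 0.16455488] 15.75
```

View pics/m10.png

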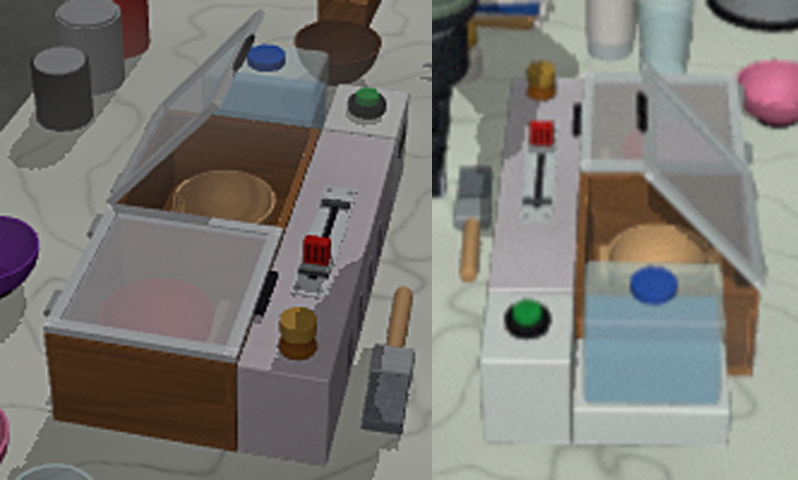

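View pics/wrist10.png

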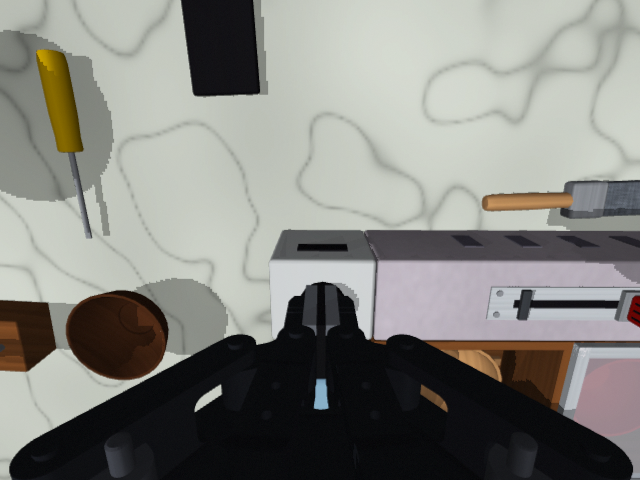

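The pictures show the left lid flat shut over the red bowl, the right lid still open and the damper at the left stop. The button has sprung back up and the robot is clear of everything.

```bash
python3 -c "
from cell import sign_off; print(sign_off())"
```

```text
the job is handed in; nothing more can be done
None
```

The job is done and handed in at about 16 s on the robot's clock, well under the 48 s limit; no verdict was reported.

- **Lid:** The red bowl is in the left bay. I lowered its lid along its arc with the fingers closed, slowing down near the end. It stopped hard at about 22 N with the lid's top at z 0.119, which is the shut height. The right lid was left open.
- **Damper:** I pushed it to the left stop, where it held at about 20 N without moving further.
- **Button:** I pressed it only after both of those were done. It bottomed at about 37 N after roughly 6 mm, and I let it go.

**Last checks:** The final pictures show the lid flat shut, the right lid open, the damper against the left stop and the button back up. The bowls and the other things in view are where they were, and the arm is clear of everything.

**Disagreements:**
- The fitted box position looked about 3 mm off along y, so I relied on contact force to confirm each stop.
- The networks' damper reports were unreliable: nothing in the last close wrist view, and a low-confidence hit on the button in the scene view. I judged the damper from the pictures and the stop force.

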